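# Lower the chin rest on its ratchet winch for the next patient

### The job

The next patient at the eye-test table is a child, so let the chin rest down: lift the pawl of its ratchet winch by the upright tab and keep it lifted while the weight turns the crank slowly back. When the steel pointer under the chin cup has come down level with the lower of the two black clips on the scale bar, let go, so that the pawl drops back into the ratchet wheel and holds the chin rest there.

Things in the scene. Friction and masses are not known exactly. Their poses are not given: they have to be found in the camera images.
- pawl_tab (a point): Point on the winch pawl's upright dark steel lifting tab (26 mm along x, 14 mm thick along y, 40 mm high), over the toothed ratchet wheel: 17 mm below the tab's top, 23 mm above the pawl's bar, about 170 mm above the table. Both flat sides free. With the pawl seated z is up, x points level to the pivot pin (83 mm along +x, 20 mm below), y along the pin. The crank, on the -y side, turns by itself.
- pawl (a joint): Pawl angle, rad: 0 seated, grows as the tab is lifted (about 2 N); clear of the wheel from 0.10 (tab raised 8 mm), stop at 0.5 (37 mm). While it is clear the load turns the crank back against a built-in brake and the chin rest sinks at 5 to 9 mm/s. Let go, the pawl falls back by itself and the chin rest sinks on to the next tooth, at most 7 mm (one tooth 6.3 mm).
- pointer (a point): Tip of the flat steel pointer (18 mm wide, 6 mm thick) that sticks out from under the white chin cup (84 x 62 mm) towards the upright aluminium scale bar at the +y end of the stand. It moves up and down with the cup; starts about 262 mm above the table and can sink 95 mm.
- low_mark (a point): Tip of the lower of two identical black clips on the scale bar (finger 14 mm wide, 6 mm thick, on a 34 x 16 x 14 mm sleeve): the child's height, 45 to 80 mm below the pointer's start. The other clip is at most 25 mm below the start. Level means that both tips have the same height z; they pass each other with a 3 mm gap.

How it is judged:
On the way:
1. the pawl is lifted clear of the ratchet wheel (value of joint pawl above 0.1 rad), for 0.3 s.
At the end, for the whole second after the job is handed in: The pointer stands level with the lower clip (within 15 mm up or down) and the pawl is back in the ratchet wheel (pawl joint under 0.06 rad), holding the chin rest there (z of pointer in the frame of low_mark between -0.015 and 0.015 m and value of joint pawl below 0.06 rad); the robot touches nothing.
It also fails if it takes over 58 s, if anything falls off the work surface, if the arm or the gripper's body presses on something with over 40 N, if the wrist force passes 120 N, or if a joint passes its speed limit or range.

### The arm

A 6-joint arm with a two-finger parallel gripper is mounted at the origin on the work surface. World frame = base frame: x ahead of the robot, y to its left, z up, the work surface at z = 0. Lengths are in m, angles in rad, forces in N, time in s.
With the tool pointing down it reaches from about 0.25 to 0.775 m from the base axis. Payload 4 kg.
Tool frame: the origin (TCP) lies at the centre of the arm's flange, where the gripper is bolted on; the fingertips stand 199 mm ahead of it and the grasp point (between the pads) lies 180 mm ahead of it (robot.tcp_to_tips is the z of the fingertips in the tool frame, in m); z points along the fingers, y is the line along which they close (so a half turn about z gives the same grasp; the last joint's range is limited). The gripper opens to 94 mm and grips with 3 to 60 N. Pads are 16 mm wide; open, the fingers measure 119 mm over their backs; the gripper's body (75 mm by 177 mm) begins 78 mm behind the grasp point.
Start: joints at [-1.385, 0.087, 1.371, -0, 1.684, -0.103], TCP at [0.157, -0.527, 0.405] pointing down, gripper open.
Joint ranges: [-3.1, 3.1], [-0.76, 2.03], [0.27, 2.55], [-1.08, 4.22], [0.17, 2.65], [-2.57, 2.57]. Speed limits (rad/s): [2.79, 2.79, 3.14, 3.14, 3.14, 3.14].

### API

Orientations are given as [roll, pitch, yaw] about the fixed x, y, z axes, in that order (R = Rz(yaw) Ry(pitch) Rx(roll)).
In Python, from bench import robot gives the robot as it stands.
- The arm moves only by the tool play_rows, never from a script. Its arguments are lists of equal length, an entry for each row: "translation": the shift along the tool's x, y, z scaled (see below), a list of three; "twist": the turn, a rotation vector about the tool's x, y, z scaled (see below), a list of three; "gripper": the opening, from -1 (shut) to 1 (fully open). A call has 1 to 8 rows; each row shifts and turns the commanded pose from where the row before left it, along the tool's axes as they then stand; what a row does not reach is not made up. The controller multiplies each number of a shift by 0.04 m and each number of a turn by 0.1 rad. A row lasts 1/10 s, in which the tool goes at most 50 mm and 8.59 degrees, less where a joint would pass 70% of its speed; a pose out of reach is approached as far as the arm can. A call with a number of a shift or a turn outside -1 to 1 is refused whole. A call with a gripper value outside its range is refused whole. The fingers move at their own pace and stop on an object; the grip force is fixed at half the most. Time passes only in rows, so rows that do not move let the fingers close. It gives the time, the measured TCP pose, the force, the opening and the grip force at its end, in the units of the state.
- robot.get_obs(): the state, without advancing time (a new reading comes with each control period).
- robot.snapshot(name): name is "scene" or "top"; returns the picture (480x640x3 uint8, red, green, blue); there is no depth.
- robot.camera_model(name): a dict with "camera_matrix" (3x3 intrinsics, pixels), "k1" (the pictures are not rectified: a ray, as slopes to the right and down, at radius r is drawn at 1 + k1 r^2 times it, then the intrinsics apply), "rvec" (rotation vector, rad) and "tvec" (3), from world to camera coordinates, as OpenCV has them. Camera axes: x right, y down, z forward; pixel columns grow to the right and rows downward; lengths in m; the calibration is good to about 2 mm. A picture is of the moment at which its call begins. camera_model takes no time and is no camera call.
- robot.close_job(): hands the job in; it is judged then, once.
Trained networks look in the newest picture that a camera, given by its name, has taken for a name from the list of things; names that differ only in an ending like _2 or _b are one class to them, and where a whole thing is asked for, a point or a joint stands for the part that bears it (a point fixed in the world has none). Each returns a list of dicts, best first, with "score" (0 to 1); they miss things now and then, are a little off and sometimes report something else, mostly with a low value. They report only what shows in the picture. A call takes as long as a camera call.
- robot.recognise(name, camera): "centre" ([x, y, z] in m, in world coordinates, good to about 4 mm: the middle of the surface that is visible of it).
- robot.spot_point(name, camera): "centre" ([x, y, z] in m, in world coordinates, good to about 4 mm: a listed point, or the origin of a listed thing).
The state is a dict: "time": time; "joint_positions": joint angles; "qvel": joint speeds; "joint_torque": joint torques, N m; "tool_pos": TCP position; "ee_rot": TCP orientation; "wrist_force": force on the tool from outside, world axes, zero at the start; "wrist_torque": the same for the moment, N m; "width": finger opening in m; "finger_force": force on a finger pad.
Only numpy, scipy, OpenCV 4.12 (cv2) and the standard library are available. Lean on these libraries where they do the work, as an engineer would, in place of code of your own. Each camera call takes 0.05 s, during which the arm holds its last target. There are 200 camera calls.

## Working session

There is one attempt and no reset: what is moved stays moved. The work goes in short steps, Python scripts to look and compute and a tool call to move; the robot and the scene stay as the last step left them, time stands still between calls to the robot, and variables do not carry over. Pictures are saved under pics/ and viewed, at most 10 in all, crops included, and the job is handed in when it is done.

Besides the shell and the picture viewer there is one more tool, called after "Request:" as a command line: name --argument value ..., lists and objects as JSON in quotes. play_rows: Moves the arm, as the interface text tells. Its arguments: {"type":"object","properties":{"translation":{"type":"array","items":{"type":"array","items":{"type":"number","minimum":-1,"maximum":1}}},"twist":{"type":"array","items":{"type":"array","items":{"type":"number","minimum":-1,"maximum":1}}},"gripper":{"type":"array","items":{"type":"number"}}},"required":["translation","twist","gripper"]}

```bash
mkdir -p pics; python3 - <<'E'
from bench import robot
import cv2
for c in("scene","top"):
    cv2.imwrite(f"pics/{c}0.png",robot.snapshot(c)[:,:,::-1])
    for n in("pawl_tab","pointer","low_mark"):
        print(c,n,[(round(d["score"],2),[round(float(v),4) for v in d["centre"]]) for d in robot.spot_point(n,c)])
o=robot.get_obs();print(o["time"],o["tool_pos"],o["ee_rot"],o["width"])
E
```

```text
scene pawl_tab [(0.61, [0.5802, -0.0049, 0.1708]), (0.23, [0.5514, 0.2295, 0.2584])]
scene pointer [(0.8, [0.5479, 0.2327, 0.2585])]
scene low_mark [(0.73, [0.545, 0.2336, 0.2182])]
top pawl_tab [(0.94, [0.5849, -0.0083, 0.1689])]
top pointer [(0.7, [0.5471, 0.2307, 0.2584])]
top low_mark [(0.4, [0.5441, 0.2354, 0.2149])]
0.4 [ 0.15663409 -0.52721588  0.40452913] [-3.14135735e+00 -3.77618820e-06  2.88808801e-01] 0.0942699799820372
```

View pics/scene0.png

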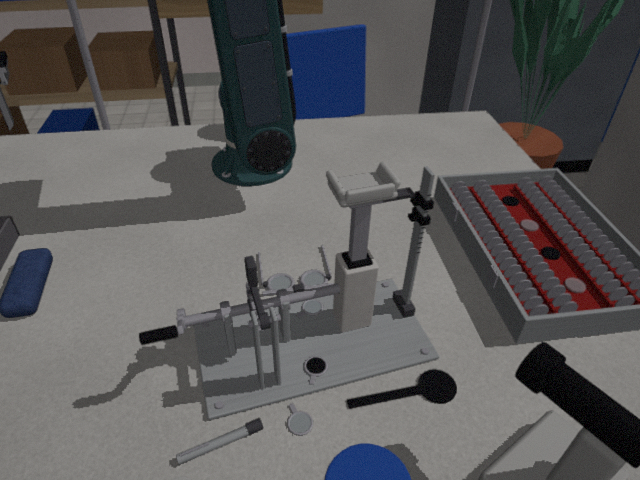

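View pics/top0.png

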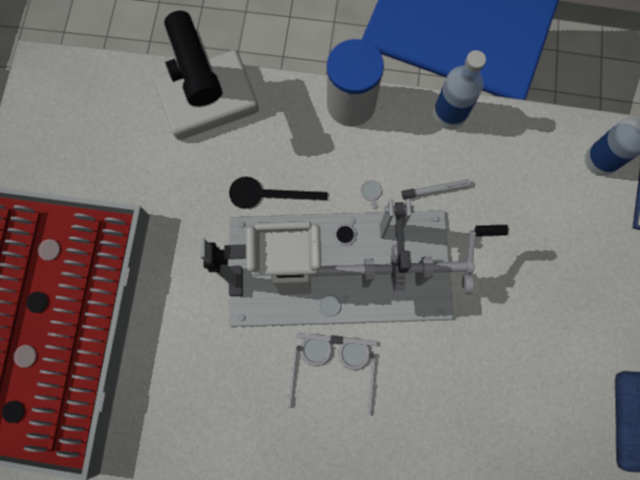

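The scene picture shows the winch with its crank on the left, the pawl tab at about (252,270), and the chin cup at (362,183). The pointer and clips are at about (420,200). In the top view the tab is at (402,262), the pawl bar runs up to the pivot at about (400,207), and the clips are at (213,255).

```bash
cat > h.py <<'E'
from bench import robot
import numpy as np, cv2
def proj(c,p):
    m=robot.camera_model(c);R,_=cv2.Rodrigues(np.array(m["rvec"],float));q=R@np.array(p,float)+np.array(m["tvec"],float).ravel()
    s=q[:2]/q[2];s=s*(1+m["k1"]*(s@s));K=np.array(m["camera_matrix"]);return K[:2,:2]@s+K[:2,2]
def ray(c,uv):
    m=robot.camera_model(c);K=np.array(m["camera_matrix"]);d=(np.array(uv,float)-K[:2,2])/[K[0,0],K[1,1]];s=d.copy()
    for _ in range(20): s=d/(1+m["k1"]*(s@s))
    R,_=cv2.Rodrigues(np.array(m["rvec"],float));return -R.T@np.array(m["tvec"],float).ravel(),R.T@np.array([*s,1])
def atz(c,uv,z):
    o,d=ray(c,uv);return o+d*(z-o[2])/d[2]
E
python3 - <<'E'
from h import *
print("cams",ray("scene",(320,240))[0],ray("top",(320,240))[0])
for uv,z in (((402,262),.187),((400,207),.15),((230,218),.01),((445,212),.01),((454,318),.01),((490,230),.17)): print(uv,atz("top",uv,z).round(3))
for c in("scene","top"):
  for p in([.583,-.007,.17],[.583,-.007,.187],[.548,.232,.2585],[.545,.2345,.2165]): print(c,p,proj(c,p).round(1))
a=cv2.imread("pics/scene0.png")[140:420,130:450]
b=cv2.imread("pics/top0.png")[180:340,360:520]
x=cv2.resize(cv2.imread("pics/scene0.png")[150:300,380:460],(320,600),interpolation=3)
y=cv2.resize(cv2.imread("pics/scene0.png")[240:400,190:310],(450,600),interpolation=3)
cv2.imwrite("pics/c1.png",np.hstack([x,y])) 
cv2.imwrite("pics/c2.png",cv2.resize(b,(600,600),interpolation=3))
E
```

```text
cams [1.10154855 0.0119617  0.65326287] [0.41484035 0.0870187  1.01141087]
(402, 262) [ 0.581 -0.003  0.187]
(400, 207) [0.671 0.005 0.15 ]
(230, 218) [0.654 0.281 0.01 ]
(445, 212) [ 0.715 -0.087  0.01 ]
(454, 318) [ 0.534 -0.119  0.01 ]
(490, 230) [ 0.649 -0.127  0.17 ]
scene [0.583, -0.007, 0.17] [252.  269.1]
scene [0.583, -0.007, 0.187] [251.2 260.5]
scene [0.548, 0.232, 0.2585] [412.4 194.2]
scene [0.545, 0.2345, 0.2165] [409.7 216. ]
top [0.583, -0.007, 0.17] [403.3 263.3]
top [0.583, -0.007, 0.187] [404.9 261.1]
top [0.548, 0.232, 0.2585] [224.9 252.8]
top [0.545, 0.2345, 0.2165] [227.6 260.8]
```

View pics/c1.png

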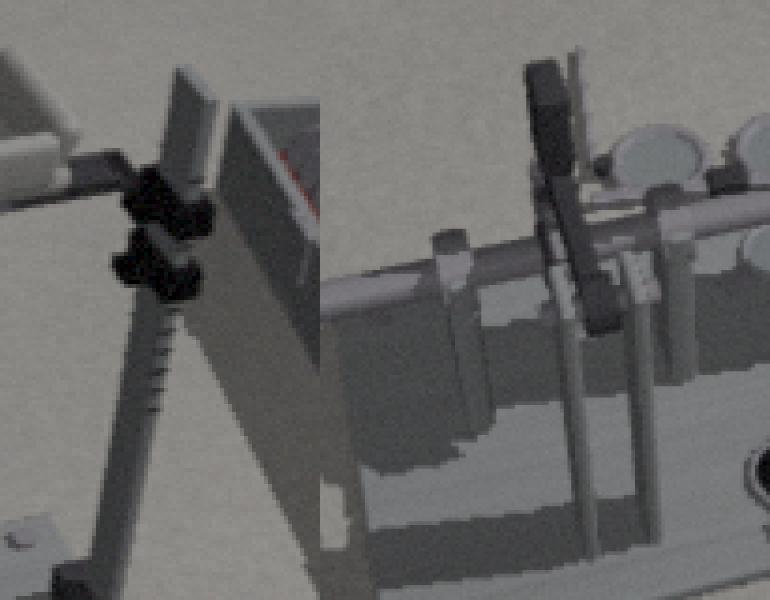

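View pics/c2.png

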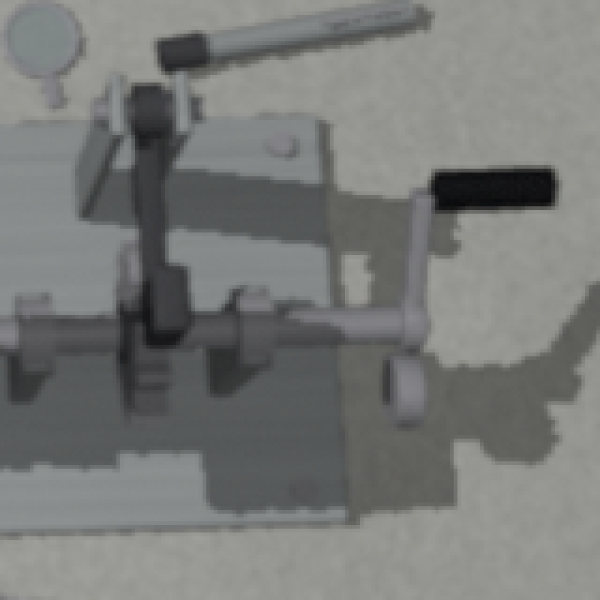

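The lower clip's finger is at scene pixel (410,216), which matches z≈0.216 m. The stand is yawed about 0.165 rad and the pawl bar points along its +x. Next I check the clearances to the cup and the bearings.

```bash
python3 - <<'E'
from h import *
for n,uv,z in(("cup edge",(321,228),.285),("cup edge2",(321,268),.285),("bearR",(360+255/3.75,180+300/3.75),.12),("bearL",(360+32/3.75,180+305/3.75),.12),("crank",(360+415/3.75,180+325/3.75),.11),("tabtopcorners",(360+150/3.75,180+268/3.75),.187),("",(360+187/3.75,180+265/3.75),.187),("",(360+187/3.75,180+325/3.75),.187)):
    p=atz("top",uv,z);print(n,p.round(3), "stand frame rel tab:",[round(float(v),3) for v in np.array([[.986,.164],[-.164,.986]])@(p[:2]-[.583,-.007])])
# triangulate tab top centre
def tri(u,v):
    o1,d1=ray("scene",u);o2,d2=ray("top",v);A=np.c_[d1,-d2];s=np.linalg.lstsq(A,o2-o1,rcond=None)[0];return ((o1+d1*s[0]+o2+d2*s[1])/2).round(4)
print("tabtop",tri((190+545/3.75,240+67/3.75-0),(360+170/3.75,180+293/3.75)))
o=robot.get_obs()
g=np.array([.583,-.007,.174+.18]);print(g-o["tool_pos"])
c,s=np.cos(.289),np.sin(.289);d=g-o["tool_pos"];print("tool frame shift",c*d[0]+s*d[1],s*d[0]-c*d[1],-d[2])
E
```

```text
cup edge [0.591 0.113 0.285] stand frame rel tab: [0.027, 0.117]
cup edge2 [0.54  0.106 0.285] stand frame rel tab: [-0.023, 0.118]
bearR [ 0.603 -0.049  0.12 ] stand frame rel tab: [0.013, -0.045]
bearL [0.589 0.04  0.12 ] stand frame rel tab: [0.014, 0.045]
crank [ 0.604 -0.117  0.11 ] stand frame rel tab: [0.002, -0.112]
tabtopcorners [0.596 0.001 0.187] stand frame rel tab: [0.014, 0.006]
 [ 0.599 -0.012  0.187] stand frame rel tab: [0.015, -0.008]
 [ 0.576 -0.015  0.187] stand frame rel tab: [-0.008, -0.007]
tabtop [0.5968 0.0528 0.208 ]
[ 0.42636591  0.52021588 -0.05052913]
tool frame shift 0.5569425537050219 -0.37713053271878105 0.0505291316527402
```

Request:
play_rows --translation '[[0,0,-0.5],[0,0,0],[0.79,-0.69,0],[0.79,-0.69,0],[0.79,-0.69,0],[0.79,-0.69,0],[0.79,-0.69,0],[0.79,-0.69,0]]' --twist '[[0,0,1],[0,0,0.24],[0,0,0],[0,0,0],[0,0,0],[0,0,0],[0,0,0],[0,0,0]]' --gripper '[0.3,0.3,0.3,0.3,0.3,0.3,0.3,0.3]'

```text
time: 1.2
tool_pos: [0.3172, -0.3313, 0.4243]
ee_rot: [3.141, -0.0, 0.166]
wrist_force: [-0.5, -0.5, -0.5]
width: 0.061
finger_force: 0.0
```

Request:
play_rows --translation '[[0.79,-0.69,0],[0.79,-0.69,0],[0.79,-0.69,0],[0.79,-0.69,0],[0.79,-0.69,0],[0.79,-0.69,0],[0.79,-0.69,0],[0.79,-0.69,0]]' --twist '[[0,0,0],[0,0,0],[0,0,0],[0,0,0],[0,0,0],[0,0,0],[0,0,0],[0,0,0]]' --gripper '[0.3,0.3,0.3,0.3,0.3,0.3,0.3,0.3]'

```text
time: 2.0
tool_pos: [0.5305, -0.0719, 0.4242]
ee_rot: [3.141, -0.0, 0.166]
wrist_force: [0.4, -1.2, 0.9]
width: 0.061
finger_force: 0.0
```

Request:
play_rows --translation '[[0.79,-0.69,0],[0.79,-0.69,0],[0,0,0],[0,0,0]]' --twist '[[0,0,0],[0,0,0],[0,0,0],[0,0,0]]' --gripper '[0.3,0.3,0.3,0.3]'

```text
time: 2.4
tool_pos: [0.5832, -0.008, 0.4236]
ee_rot: [3.141, 0.002, 0.167]
wrist_force: [-0.5, -0.8, -0.5]
width: 0.0611
finger_force: 0.0
```

Request:
play_rows --translation '[[0,0,0.4],[0,0,0.4],[0,0,0.4],[0,0,0.4],[0,0,0.15],[0,0,0]]' --twist '[[0,0,0],[0,0,0],[0,0,0],[0,0,0],[0,0,0],[0,0,0]]' --gripper '[0.3,0.3,0.3,0.3,0.3,0.3]'

```text
time: 3.0
tool_pos: [0.5822, -0.0097, 0.3537]
ee_rot: [-3.141, 0.002, 0.163]
wrist_force: [-0.4, 0.1, 0.6]
width: 0.0611
finger_force: 0.0
```

```bash
python3 - <<'E'
from h import *
a=robot.snapshot("scene")[:,:,::-1];cv2.imwrite("pics/s1.png",cv2.resize(a[120:360,160:460],(750,600),interpolation=3))
print([(round(d["score"],2),np.round(d["centre"],4)) for d in robot.spot_point("pawl_tab","scene")])
E
```

```text
[(0.72, array([ 0.581 , -0.0061,  0.1686]))]
```

View pics/s1.png

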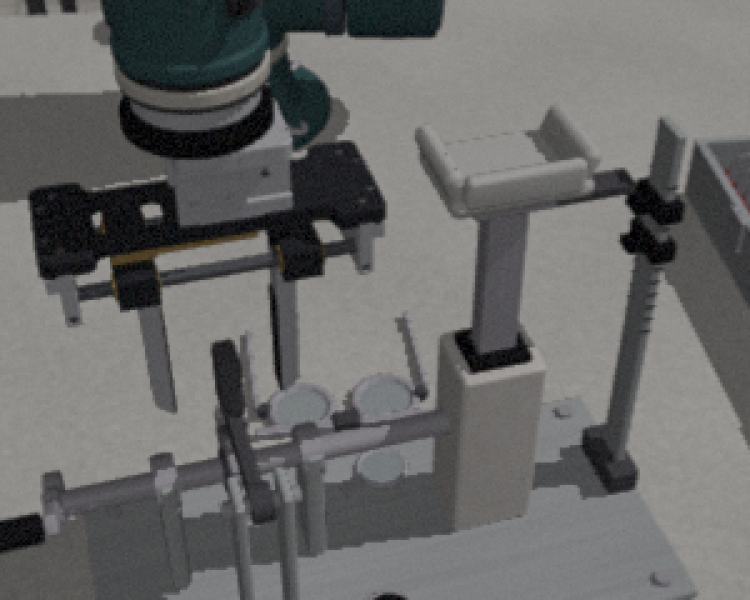

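The tab stands between the two open fingers, at crop pixel (228,375), roughly centred and clear of the cup. I close the gripper on it.

Request:
play_rows --translation '[[0.04,-0.08,0],[0,0,0],[0,0,0],[0,0,0],[0,0,0],[0,0,0]]' --twist '[[0,0,0],[0,0,0],[0,0,0],[0,0,0],[0,0,0],[0,0,0]]' --gripper '[0.3,-1,-1,-1,-1,-1]'

```text
time: 3.7
tool_pos: [0.584, -0.0052, 0.3546]
ee_rot: [3.142, 0.0, 0.165]
wrist_force: [0.1, 0.5, 0.4]
width: 0.0246
finger_force: 0.0
```

Request:
play_rows --translation '[[0,0,0],[0,0,0],[0,0,0],[0,0,0]]' --twist '[[0,0,0],[0,0,0],[0,0,0],[0,0,0]]' --gripper '[-1,-1,-1,-1]'

```text
time: 4.1
tool_pos: [0.5842, -0.0069, 0.3546]
ee_rot: [3.137, -0.0, 0.163]
wrist_force: [1.9, -5.8, -0.9]
width: 0.0139
finger_force: 30.0
```

Request:
play_rows --translation '[[0.03,0,-0.12],[0.035,0,-0.12],[0.04,0,-0.12],[0.045,0,-0.12],[0,0,0],[0,0,0]]' --twist '[[0,0,0],[0,0,0],[0,0,0],[0,0,0],[0,0,0],[0,0,0]]' --gripper '[-1,-1,-1,-1,-1,-1]'

```text
time: 4.7
tool_pos: [0.5904, -0.0059, 0.372]
ee_rot: [3.138, 0.002, 0.163]
wrist_force: [3.8, -5.0, -4.6]
width: 0.0136
finger_force: 30.0
```

```bash
cat > look.py <<'E'
from h import *
robot.snapshot("scene")
for n in("pointer","low_mark","pawl_tab"): print(n,[(round(d["score"],2),np.round(d["centre"],4).tolist()) for d in robot.spot_point(n,"scene")])
print(robot.get_obs()["time"])
E
python3 look.py
```

```text
pointer [(0.89, [0.552, 0.2344, 0.2579])]
low_mark [(0.47, [0.5493, 0.2366, 0.2152])]
pawl_tab [(0.8, [0.5857, -0.0011, 0.1863])]
4.9
```

Tab raised about 18 mm. I wait and track the pointer.

Request:
play_rows --translation '[[0,0,0],[0,0,0],[0,0,0],[0,0,0],[0,0,0],[0,0,0],[0,0,0],[0,0,0]]' --twist '[[0,0,0],[0,0,0],[0,0,0],[0,0,0],[0,0,0],[0,0,0],[0,0,0],[0,0,0]]' --gripper '[-1,-1,-1,-1,-1,-1,-1,-1]'

```text
time: 5.7
tool_pos: [0.5903, -0.006, 0.372]
ee_rot: [3.138, 0.002, 0.163]
wrist_force: [3.5, -5.2, -6.0]
width: 0.0139
finger_force: 30.0
```

Request:
play_rows --translation '[[0,0,0],[0,0,0],[0,0,0],[0,0,0],[0,0,0],[0,0,0],[0,0,0],[0,0,0]]' --twist '[[0,0,0],[0,0,0],[0,0,0],[0,0,0],[0,0,0],[0,0,0],[0,0,0],[0,0,0]]' --gripper '[-1,-1,-1,-1,-1,-1,-1,-1]'

```text
time: 6.5
tool_pos: [0.5903, -0.006, 0.372]
ee_rot: [3.138, 0.002, 0.163]
wrist_force: [4.2, -5.9, -5.0]
width: 0.0135
finger_force: 30.0
```

```bash
python3 look.py; python3 -c "
from h import *
a=robot.snapshot('scene')[:,:,::-1];cv2.imwrite('pics/s2.png',cv2.resize(a[120:360,160:460],(750,600),interpolation=3))"
```

```text
pointer [(0.61, [0.549, 0.2316, 0.2474])]
low_mark [(0.6, [0.5487, 0.2387, 0.2129])]
pawl_tab [(0.75, [0.587, -0.005, 0.1872])]
6.7
```

View pics/s2.png

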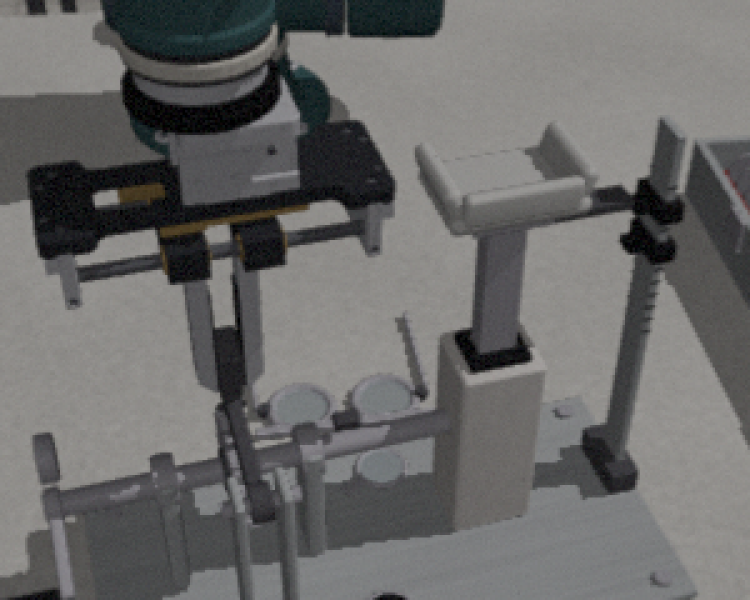

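The pawl is lifted, the crank has turned, and the pointer (crop 615,195) has sunk about 1 cm. It is still above the upper clip.

Request:
play_rows --translation '[[0,0,0],[0,0,0],[0,0,0],[0,0,0],[0,0,0],[0,0,0],[0,0,0],[0,0,0]]' --twist '[[0,0,0],[0,0,0],[0,0,0],[0,0,0],[0,0,0],[0,0,0],[0,0,0],[0,0,0]]' --gripper '[-1,-1,-1,-1,-1,-1,-1,-1]'

```text
time: 7.55
tool_pos: [0.5903, -0.0059, 0.372]
ee_rot: [3.138, 0.002, 0.163]
wrist_force: [4.3, -6.0, -5.5]
width: 0.014
finger_force: 30.0
```

Request:
play_rows --translation '[[0,0,0],[0,0,0],[0,0,0],[0,0,0],[0,0,0],[0,0,0],[0,0,0],[0,0,0]]' --twist '[[0,0,0],[0,0,0],[0,0,0],[0,0,0],[0,0,0],[0,0,0],[0,0,0],[0,0,0]]' --gripper '[-1,-1,-1,-1,-1,-1,-1,-1]'

```text
time: 8.35
tool_pos: [0.5903, -0.0059, 0.372]
ee_rot: [3.138, 0.002, 0.163]
wrist_force: [4.0, -5.7, -5.9]
width: 0.014
finger_force: 30.0
```

Request:
play_rows --translation '[[0,0,0],[0,0,0],[0,0,0],[0,0,0],[0,0,0],[0,0,0],[0,0,0],[0,0,0]]' --twist '[[0,0,0],[0,0,0],[0,0,0],[0,0,0],[0,0,0],[0,0,0],[0,0,0],[0,0,0]]' --gripper '[-1,-1,-1,-1,-1,-1,-1,-1]'

```text
time: 9.15
tool_pos: [0.5903, -0.0059, 0.372]
ee_rot: [3.138, 0.002, 0.163]
wrist_force: [3.1, -6.0, -4.0]
width: 0.0139
finger_force: 30.0
```

```bash
python3 look.py
```

```text
pointer [(0.88, [0.5502, 0.2322, 0.236])]
low_mark [(0.67, [0.547, 0.2332, 0.2152])]
pawl_tab [(0.92, [0.5852, -0.0044, 0.19])]
9.35
```

Request:
play_rows --translation '[[0,0,0],[0,0,0],[0,0,0],[0,0,0],[0,0,0],[0,0,0],[0,0,0],[0,0,0]]' --twist '[[0,0,0],[0,0,0],[0,0,0],[0,0,0],[0,0,0],[0,0,0],[0,0,0],[0,0,0]]' --gripper '[-1,-1,-1,-1,-1,-1,-1,-1]'

```text
time: 10.15
tool_pos: [0.5903, -0.0059, 0.372]
ee_rot: [3.138, 0.002, 0.163]
wrist_force: [3.9, -5.6, -4.9]
width: 0.0139
finger_force: 30.0
```

Request:
play_rows --translation '[[0,0,0],[0,0,0],[0,0,0],[0,0,0],[0,0,0],[0,0,0],[0,0,0],[0,0,0]]' --twist '[[0,0,0],[0,0,0],[0,0,0],[0,0,0],[0,0,0],[0,0,0],[0,0,0],[0,0,0]]' --gripper '[-1,-1,-1,-1,-1,-1,-1,-1]'

```text
time: 10.95
tool_pos: [0.5903, -0.0059, 0.372]
ee_rot: [3.138, 0.002, 0.163]
wrist_force: [2.9, -6.2, -5.6]
width: 0.0139
finger_force: 30.0
```

Request:
play_rows --translation '[[0,0,0],[0,0,0],[0,0,0],[0,0,0],[0,0,0],[0,0,0]]' --twist '[[0,0,0],[0,0,0],[0,0,0],[0,0,0],[0,0,0],[0,0,0]]' --gripper '[-1,-1,-1,-1,-1,-1]'

```text
time: 11.55
tool_pos: [0.5903, -0.006, 0.372]
ee_rot: [3.138, 0.002, 0.163]
wrist_force: [4.2, -6.5, -5.1]
width: 0.0136
finger_force: 30.0
```

```bash
python3 look.py; python3 -c "
from h import *
a=robot.snapshot('scene')[:,:,::-1];cv2.imwrite('pics/s3.png',cv2.resize(a[150:250,360:460],(600,600),interpolation=3))"
```

```text
pointer [(0.57, [0.5438, 0.2318, 0.2237])]
low_mark [(0.47, [0.5476, 0.2356, 0.2135])]
pawl_tab [(0.86, [0.5877, -0.0048, 0.1872])]
11.75
```

View pics/s3.png

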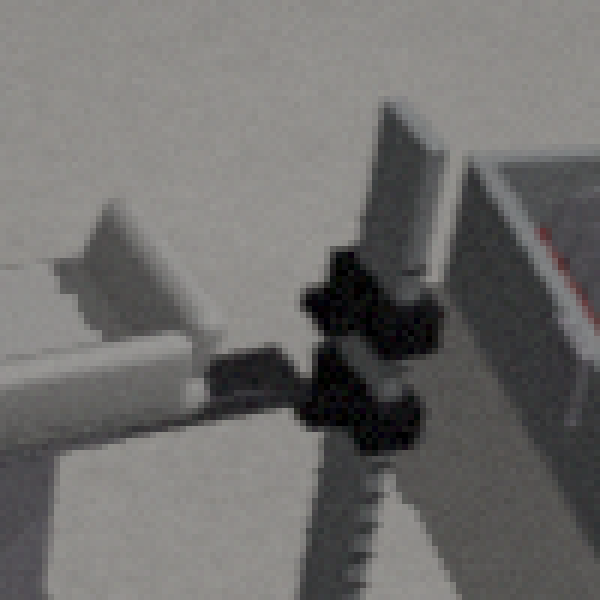

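The pointer tip (crop 300,388) is just above the lower clip's finger (about 310,398), roughly 3 to 8 mm. I release now.

Request:
play_rows --translation '[[0,0,0],[0,0,0],[0,0,0],[0,0,0],[0,0,0],[0,0,0],[0,0,0],[0,0,0]]' --twist '[[0,0,0],[0,0,0],[0,0,0],[0,0,0],[0,0,0],[0,0,0],[0,0,0],[0,0,0]]' --gripper '[0.3,0.3,0.3,0.3,0.3,0.3,0.3,0.3]'

```text
time: 12.6
tool_pos: [0.5899, -0.0042, 0.3739]
ee_rot: [3.142, 0.0, 0.165]
wrist_force: [0.6, -0.4, -0.3]
width: 0.0609
finger_force: 0.0
```

Request:
play_rows --translation '[[0,0,-0.5],[0,0,-0.5],[0,0,-0.5],[0,0,-0.5],[0,0,-0.5],[0,0,0],[0,0,0]]' --twist '[[0,0,0],[0,0,0],[0,0,0],[0,0,0],[0,0,0],[0,0,0],[0,0,0]]' --gripper '[0.3,0.3,0.3,0.3,0.3,0.3,0.3]'

```text
time: 13.3
tool_pos: [0.5899, -0.0043, 0.4738]
ee_rot: [3.141, -0.001, 0.165]
wrist_force: [-0.1, -0.7, -0.1]
width: 0.0608
finger_force: 0.0
```

```bash
python3 look.py; python3 -c "
from h import *
a=robot.snapshot('scene')[:,:,::-1];cv2.imwrite('pics/s4.png',np.hstack([cv2.resize(a[170:250,380:440],(450,600),interpolation=3),cv2.resize(a[240:340,210:268],(350,600),interpolation=3)]))"
```

```text
pointer [(0.94, [0.548, 0.2314, 0.2212])]
low_mark [(0.62, [0.5468, 0.234, 0.2166])]
pawl_tab [(0.97, [0.5829, -0.003, 0.1717]), (0.73, [0.549, 0.2323, 0.2224])]
13.5
```

View pics/s4.png

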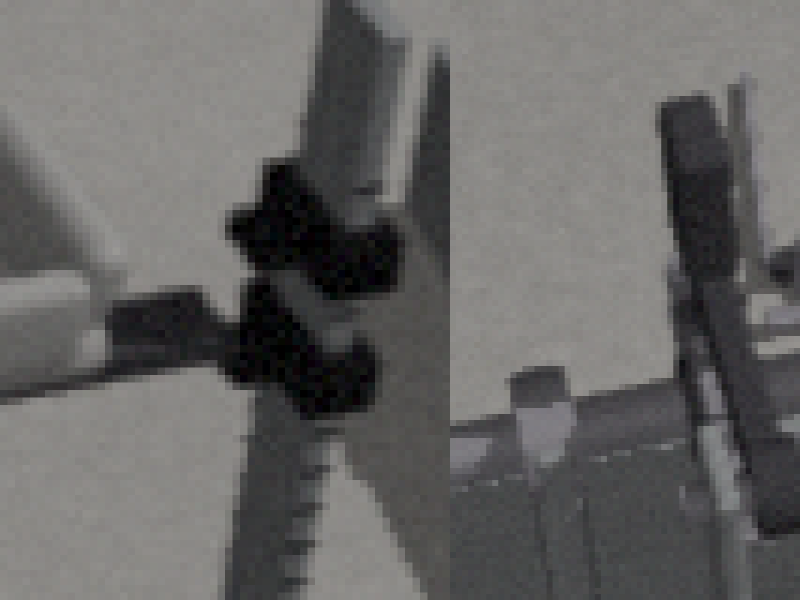

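The pointer tip (crop 230,340) is about level with the lower clip's finger, and the tab is back down. I check once more that it stands still.

Request:
play_rows --translation '[[0,0,0],[0,0,0],[0,0,0],[0,0,0],[0,0,0],[0,0,0],[0,0,0],[0,0,0]]' --twist '[[0,0,0],[0,0,0],[0,0,0],[0,0,0],[0,0,0],[0,0,0],[0,0,0],[0,0,0]]' --gripper '[0.3,0.3,0.3,0.3,0.3,0.3,0.3,0.3]'

```text
time: 14.35
tool_pos: [0.5899, -0.0043, 0.4739]
ee_rot: [3.142, -0.0, 0.165]
wrist_force: [-0.4, 0.2, 0.4]
width: 0.061
finger_force: 0.0
```

```bash
python3 look.py
```

```text
pointer [(0.81, [0.5484, 0.233, 0.222]), (0.16, [0.5812, -0.006, 0.1711])]
low_mark [(0.75, [0.5454, 0.2348, 0.215])]
pawl_tab [(0.78, [0.5807, -0.0055, 0.1708])]
14.55
```

```bash
python3 -c "
from bench import robot
print(robot.close_job())"
```

```text
the job is handed in; nothing more can be done
None
```

The chin rest is down and the job is handed in: the pawl is back in the ratchet wheel, and the pointer holds about 5–7 mm above the lower clip (tolerance 15 mm), with the gripper clear of everything; no verdict was shown.

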